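# Fit up a round flask and its lid in the sprung tacking stand

## Task

Get the round stainless flask ready for tacking: stand it upright in the sprung ring of the fit-up stand and let go of it, then set the flat lid, boss up, flat and centred on the flask's open mouth. Then push down on the lid until flask and ring have gone all the way down to the stops, and finish while still holding them down there with the hand on the lid, the flask still upright. Set things down gently, without dropping or ramming, and leave the spanner, the flap disc and the loose ferrule where they lie.

Things in the scene. Friction and masses are not known exactly. Their poses are not given: they have to be found in the camera images.
- stand: Fit-up stand, bolted to the bench (it does not move in a run): round dark base plate 164 mm across and 12 mm thick; on it three aluminium spring pockets 21 mm across whose tops, 50 mm above the bench, are the stops; three guide posts, on a circle of 62 mm radius about the middle, end in brass nuts 16 mm across, at most 90 mm above the bench. Origin: middle of the underside of the base, on the bench; z up.
- seat (a point): Centre of the opening at the top face of the aluminium ring that slides on the guide posts. Ring 150 mm outside, opening 68 mm, 10 mm thick, always level. Top face 80 mm above the bench with the ring up, 60 mm with the ring home on its stops; this point moves with the ring.
- seat_ring (a joint): How far the ring is pressed down: 0 up, 0.020 m fully home on the stops. Springs push it up with about 10 N at the top, rising evenly to 18 N at home (nothing latches it: it comes up again when let go). The weights of flask and lid alone do not move it; with both on it the hand must add about 13 N to bring it home.
- flask: Round-bottomed stainless flask, about 0.36 kg: ball 90 mm across whose centre is 48 mm above the foot, on a foot ring 40 mm across; straight open neck 42 mm outside, 38 mm inside, from 88 to 130 mm above the foot. Stands upright on the bench at the start. Origin: middle of the underside of the foot; z up along the neck. Seated in the ring, the ball rests on the edge of the opening and the origin is 18.5 mm below the ring's top face.
- mouth (a point): Centre of the flask's open mouth, at the neck's top edge, 130 mm above the flask's origin.
- lid: Flat stainless lid, about 0.17 kg: disc 54 mm across and 5 mm thick with a round threaded boss 30 mm across and 26 mm tall in its middle (31 mm tall in all). Lies flat on the bench, boss up, at the start. Origin: middle of the underside; z up along the boss. Centred on the mouth it overhangs the neck by 6 mm all round.
- spanner: Bystander: loose steel spanner 150 mm long, lying flat at the far side; leave it alone. Origin near its middle, on the bench.
- flap_disc: Bystander: loose blue and black flap disc, 100 mm across, 13 mm high; leave it alone. Origin: middle of its underside.
- ferrule: Bystander: loose stainless ferrule (short flanged tube end, flange down, open right through so the bench shows inside), 51 mm across, 26 mm high, at the far side; not the lid; leave it alone. Origin: middle of its underside.
There are look-alikes about, which are no part of the job. What is shaped like the flask but red is not meant.

How it is judged:
On the way, in this order (a step that is already met when the one before it is completed fails the run):
1. the flask sits upright in the ring, let go (horizontal distance between flask and seat below 0.006 m and z of flask in the frame of seat between -0.0225 and -0.0145 m and angle between flask's own z axis and vertical below 0.08 rad and linear speed of flask below 0.02 m/s and contact force between the fingers and flask below 0.2 N), for 0.2 s.
2. the lid lies flat and centred on the mouth of the seated flask (horizontal distance between lid and mouth below 0.004 m and z of lid in the frame of mouth between -0.002 and 0.002 m and angle between the z axis of lid and the z axis of flask, either way round below 0.05 rad and contact force between lid and flask above 0.5 N and horizontal distance between flask and seat below 0.006 m), for 0.2 s.
At the end, for the whole second after the job is handed in: Fingers on the lid (over 3 N, none on the flask) hold the ring within 3.5 mm of its stops; flask at rest, seated within 6 mm of the ring's centre, upright within 4.5 degrees; lid boss up, pressed on the mouth with over 4 N, flat within 2 mm and 3 degrees, centred within 4 mm (value of joint seat_ring above 0.0165 m and horizontal distance between flask and seat below 0.006 m and z of flask in the frame of seat between -0.0225 and -0.0145 m and angle between each of flask, lid's own z axis and vertical below 0.08 rad and horizontal distance between lid and mouth below 0.004 m and z of lid in the frame of mouth between -0.002 and 0.002 m and angle between the z axis of lid and the z axis of flask, either way round below 0.05 rad and contact force between lid and flask above 4 N and contact force between the fingers and lid above 3 N and contact force between the fingers and flask below 0.5 N and linear speed of flask below 0.02 m/s); the arm keeps its last pose, push and grip.
It fails at once if the flask is tipped over (angle between flask's own z axis and vertical above 0.6 rad).
It fails at once if the flask is dropped or rammed into the ring (over 80 N) (contact force between flask and stand above 80 N).
It fails at once if the lid is dropped or rammed onto the flask (over 80 N) (contact force between lid and flask above 80 N).
It fails at once if the spanner, the flap disc or the ferrule is moved (over 20 mm) (distance of any of spanner, flap_disc, ferrule from where it was at the start of the episode above 0.02 m).
It also fails if it takes over 54 s, if anything falls off the work surface, if the arm or the gripper's body presses on something with over 40 N, if the wrist force passes 120 N, or if a joint passes its speed limit or range.

## Robot

A 7-joint arm with a two-finger parallel gripper is mounted at the origin on the work surface. World frame = base frame: x ahead of the robot, y to its left, z up, the work surface at z = 0. Lengths are in m, angles in rad, forces in N, time in s.
With the tool pointing down it reaches from about 0.425 to 1.025 m from the base axis. Payload 3.6 kg.
Tool frame: the origin (TCP) lies between the finger pads; the fingertips stand ctrl.tips_ahead ahead of it and the grasp point (between the pads) lies 3 mm ahead of it (ctrl.tips_ahead is the distance from the TCP to the fingertips, in m); z points along the fingers, y is the direction in which the jaws open and shut (so a half turn about z gives the same grasp; the last joint's range is limited). The gripper opens to 85 mm and grips with 20 to 120 N. Pads are 22 mm wide; open, the fingers measure 114 mm over their backs; the gripper's body (76 mm by 85 mm) begins 54 mm behind the grasp point. The pads swing forward as they close: fully open they stand 13 mm farther back than shut.
Start: joints at [-1.409, 0.591, 0.048, 1.609, -0.033, 0.943, -0.034], TCP at [0.183, 0.702, 0.253] pointing down, gripper open.
Joint ranges: [-2.69, 2.69], [-0.47, 2.24], [-1.27, 1.36], [0.19, 2.51], [-1.53, 4.68], [0.08, 2.07], [-3.09, 3.09]. Speed limits (rad/s): [2.57, 2.57, 3.14, 3.14, 3.14, 3.14, 3.14].

## Interface

Orientations are given as a unit quaternion [w, x, y, z].
In Python, from cell import telemetry, optics, ctrl gives the robot as it stands.
- The arm moves only by the tool jog_arm, never from a script. Its arguments are lists of equal length, an entry for each row: "translation": the shift along the world's x, y, z in cm, a list of three; "yaw": the turn about the world's z in degrees. In form: {"translation": [[x, y, z], ...], "yaw": [yaw, ...]}. A call has 1 to 12 rows; each row is the pose to reach, as a shift and turn from the pose commanded when the call began; what a row does not reach only later rows make up. A row lasts 1/12 s, in which the tool goes at most 41.7 mm and 7.16 degrees, less where a joint would pass 70% of its speed; a pose out of reach is approached as far as the arm can. A call with a gripper value outside its range is refused whole. "claw" is the gripper's target within -1 to 1 (fully open at 1, half-way at 0, shut at -1), set as the call begins (left out, the last holds). The fingers move at their own pace and stop on an object; "newtons" is the grip in N (left out, the last holds). Time passes only in rows, so rows that repeat a pose let the fingers close. It gives the time, the measured TCP pose, the force and the opening at its end, in the units of the state.
- telemetry.state(): the state, without advancing time (a new reading comes with each control period).
- optics.get_image(name): name is "side" or "top"; returns a dict with "frame" (420x560x3 uint8, blue, green, red), "fov_y" (degrees; the focal length in pixels is half the picture's height over the tangent of half this angle, whatever the lens; pixels are square), "cx", "cy" (the principal point, pixels), "extrinsics" (4x4, takes a point from camera to world coordinates). Camera axes: x right, y down, z forward; pixel columns grow to the right and rows downward; lengths in m; the calibration is good to about 2 mm. A picture is of the moment at which its call begins. There is no depth.
- ctrl.finish_job(): hands the job in, once; it reports no verdict.
Trained networks look in a picture, given as the dict that the camera call returned (one of the last four; its "shot" number tells which), for a name from the list of things; names that differ only in an ending like _2 or _b are one class to them, and where a whole thing is asked for, a point or a joint stands for the part that bears it (a point fixed in the world has none). Each returns a list of dicts, best first, with "p" (0 to 1); they miss things now and then, are a little off and sometimes report something else, mostly with a low value. They report only what shows in the picture. A call takes as long as a camera call. They do not tell look-alikes from the thing itself.
- optics.spot_in(label, picture): "pixel" ([column, row] in pixels, amid what is visible of it).
- optics.cut_out(label, picture): "mask" (420x560 bool, what is visible of it) and "pixel" ([column, row] in pixels, amid what is visible of it).
The state is a dict: "t": time; "q": joint angles; "qd": joint speeds; "tau": joint torques, N m; "eef_pos": TCP position; "ee_rot": TCP orientation; "contact_force": force on the tool from outside, world axes, zero at the start; "ft_torque": the same for the moment, N m; "width": finger opening in m.
Only numpy, scipy, OpenCV 4.12 (cv2) and the standard library are available. Lean on these libraries where they do the work, as an engineer would, in place of code of your own. Each camera call takes 0.05 s, during which the arm holds its last target.

## Working session

There is one attempt and no reset: what is moved stays moved. The work goes in short steps, Python scripts to look and compute and a tool call to move; the robot and the scene stay as the last step left them, time stands still between calls to the robot, and variables do not carry over. Pictures are saved under pics/ and viewed, and the job is handed in when it is done.

Besides the shell and the picture viewer there is one more tool, called after "Emit:" by a JSON object that holds its "method" and its "body". jog_arm: Moves the arm, as the interface text tells. Its arguments: {"type":"object","properties":{"translation":{"type":"array"},"yaw":{"type":"array"},"claw":{"type":"number"},"newtons":{"type":"number"}},"required":["translation","yaw"]}

```bash
mkdir -p pics; ls
python3 - <<'E'
from cell import telemetry, optics, ctrl
import cv2,numpy as np,json
print(telemetry.state(), ctrl.tips_ahead)
for n in("side","top"):
    p=optics.get_image(n); cv2.imwrite(f"pics/{n}0.png",p["frame"])
    print(n,p["fov_y"],p["cx"],p["cy"],p["extrinsics"],[k for k in p])
    for l in["stand","seat","flask","lid","mouth","spanner","flap_disc","ferrule"]:
        try: print(l,[(np.round(d["pixel"],1),round(d["p"],2)) for d in optics.spot_in(l,p)])
        except Exception as e: print(l,e)
E
```

```text
pics
{'t': 0.0, 'q': array([-1.40945893,  0.5920885 ,  0.04827617,  1.60985033, -0.03329041,
        0.9426727 , -0.03373776]), 'qd': array([ 0.00178248,  0.00077447,  0.00107739, -0.00028545, -0.00054005,
       -0.00167155, -0.00171442]), 'tau': array([-3.30631701e-04, -5.48690057e+01,  1.54653121e+00, -1.98126268e+01,
        9.37603356e-03,  8.93998251e-03,  1.14290171e-05]), 'eef_pos': array([0.1825456 , 0.70083326, 0.25215186]), 'ee_rot': array([-8.14835228e-05,  1.27040720e-01,  9.91896884e-01, -1.10439190e-03]), 'contact_force': array([0.38039944, 0.53175526, 0.49099553]), 'ft_torque': array([-0.01093282, -0.03472449,  0.04722101]), 'width': 0.08544278172106753} 0.022
side 57.61388924044534 283.2381221837798 212.89292787264438 [[ 0.97950028 -0.11312719  0.16667765  0.40886843]
 [-0.20133894 -0.57635528  0.79200835 -0.58512611]
 [ 0.00646786 -0.8093311  -0.58731706  0.55832935]
 [ 0.          0.          0.          1.        ]] ['frame', 'fov_y', 'cx', 'cy', 'extrinsics', 'shot']
stand [(array([301.4, 249.5]), 0.59)]
seat [(array([300.1, 244.3]), 0.75)]
flask [(array([246.7, 
[... 412 characters left out ...]

 [-0.99962049 -0.02330343  0.01469135  0.03208477]
 [-0.01363323 -0.04493277 -0.99889698  1.01058273]
 [ 0.          0.          0.          1.        ]] ['frame', 'fov_y', 'cx', 'cy', 'extrinsics', 'shot']
stand [(array([302.6, 195.6]), 0.66)]
seat [(array([299.6, 206.9]), 0.78)]
flask [(array([205.7, 226.6]), 0.92), (array([208.7, 276.7]), 0.83), (array([143. , 245.8]), 0.75), (array([296. , 126.9]), 0.52)]
lid [(array([395.6, 233.9]), 0.59), (array([294.7, 127.5]), 0.58)]
mouth [(array([210.4, 279.4]), 0.85), (array([204.6, 226.7]), 0.8), (array([141.1, 244.9]), 0.74)]
spanner [(array([211.5, 129.7]), 0.76)]
flap_disc [(array([377. , 126.8]), 0.88)]
ferrule [(array([293.8, 127.2]), 0.5)]
```

View pics/side0.png

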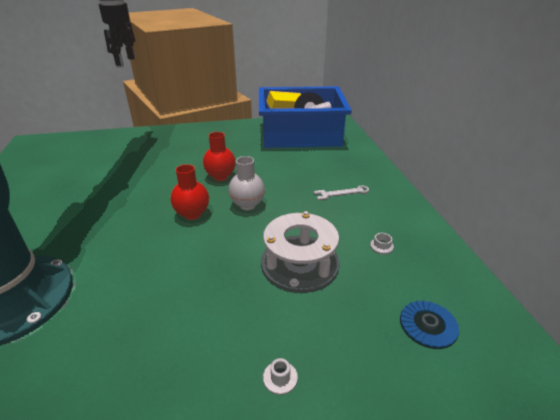

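View pics/top0.png

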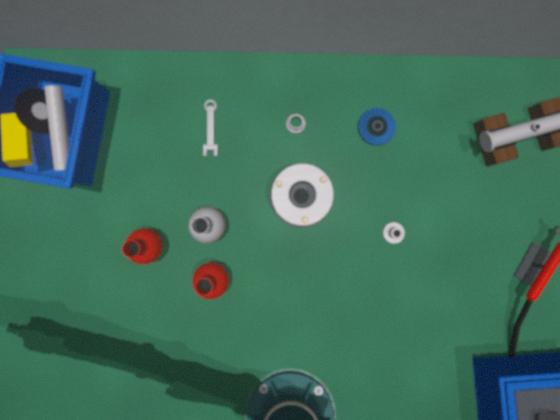

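```bash
cat > h.py <<'E'
from cell import telemetry, optics, ctrl
import cv2,numpy as np
def f(p): return p["frame"].shape[0]/2/np.tan(np.radians(p["fov_y"])/2)
def ray(p,u,v):
    T=np.array(p["extrinsics"]);d=T[:3,:3]@np.array([(u-p["cx"])/f(p),(v-p["cy"])/f(p),1]);return T[:3,3],d
def onz(p,u,v,z):
    o,d=ray(p,u,v);return o+d*(z-o[2])/d[2]
def proj(p,X):
    T=np.array(p["extrinsics"]);c=(np.atleast_2d(X)-T[:3,3])@T[:3,:3];return c[:,:2]/c[:,2:]*f(p)+[p["cx"],p["cy"]]
def circ(x,y,z,r,n=60):
    a=np.linspace(0,2*np.pi,n);return np.c_[x+r*np.cos(a),y+r*np.sin(a),np.full(n,z)]
def crop(p,c,h,s,draw=[]):
    x0,y0=int(c[0]-h),int(c[1]-h);im=p["frame"][max(y0,0):y0+2*h,max(x0,0):x0+2*h];x0=max(x0,0);y0=max(y0,0)
    im=cv2.resize(im,None,fx=s,fy=s,interpolation=cv2.INTER_CUBIC)
    for C,col in draw:
        q=((proj(p,C)-[x0,y0]+.5)*s).astype(np.int32);cv2.polylines(im,[q],False,col,1)
    return im
E
python3 - <<'E'
from h import *
P={}
for n in("side","top"):
    p=P[n]=optics.get_image(n)
for n,c in(("side",(246,187)),("top",(206,226))):
    p=P[n]
    for l in("flask","lid","seat","ferrule"):
        for d in optics.cut_out(l,p):
            m=d["mask"];ys,xs=np.nonzero(m)
            print(n,l,np.round(d["pixel"],1),round(d["p"],2),m.sum(),xs.min(),xs.max(),ys.min(),ys.max())
# first guesses
t=P["top"];s=P["side"]
print("mouth top@.13",onz(t,203,226.5,.13),"side",onz(s,245,161,.13))
print("lid",onz(t,395.5,233,.031),onz(s,280,367,.031))
print("seat",onz(t,302,195,.08),onz(s,301,237,.08))
ims=[crop(s,(246,187),35,4),crop(t,(206,226),35,4)]
ims2=[crop(s,(280,375),35,4),crop(t,(394,233),35,4)]
cv2.imwrite("pics/crop0.png",np.vstack([np.hstack(ims),np.hstack(ims2)]))
E
```

```text
side flask [188.8 196.6] 0.76 1436 171 207 164 219
side flask [245.8 185.6] 0.61 1349 228 264 156 210
side flask [217.2 155.2] 0.55 1131 203 235 130 180
side lid [279.2 376.4] 0.56 924 263 296 358 393
side lid [300.2 241.5] 0.28 2565 263 338 213 263
side seat [297. 243.] 0.66 2376 265 338 213 263
side ferrule [381.  243.6] 0.74 413 370 394 233 254
top flask [143.2 246.3] 0.86 1069 122 161 229 263
top flask [205.9 228.6] 0.69 1004 188 223 207 243
top flask [208.9 280.5] 0.6 1062 192 227 263 299
top lid [394.6 230.9] 0.86 309 384 403 223 243
top seat [289.6 191.9] 0.63 2307 271 333 164 225
top ferrule [293.9 128. ] 0.49 194 286 304 115 133
mouth top@.13 [0.48043734 0.21335117 0.13      ] side [0.48411634 0.21285226 0.13      ]
lid [ 0.47301619 -0.2562926   0.031     ] [ 0.47390327 -0.2613772   0.031     ]
seat [ 0.56114479 -0.01487083  0.08      ] [ 0.56260862 -0.02572492  0.08      ]
```

View pics/crop0.png

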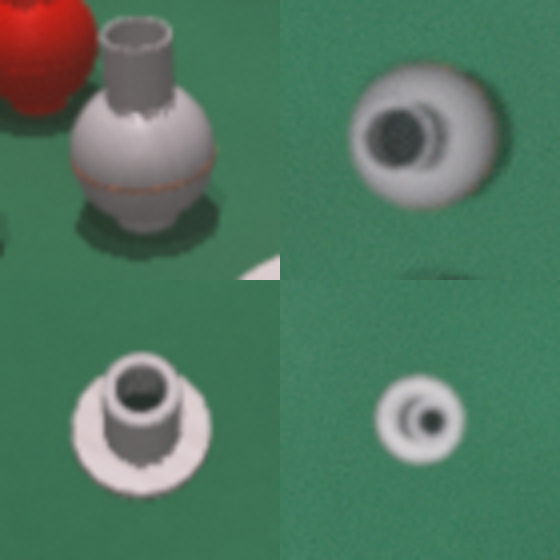

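```bash
cat >> h.py <<'E'
from scipy.optimize import minimize
def seg(p):
    b=p["frame"].astype(np.float32);mx=b.max(2);mn=b.min(2)
    # neutral and bright vs green cloth
    return ((b[...,1]-np.minimum(b[...,0],b[...,2]))<12)
S=4
def hullmask(p,parts,x0,y0,w,h):
    m=np.zeros((h*S,w*S),np.uint8)
    for X in parts:
        q=proj(p,X); q=((q-[x0,y0]+.5)*S)
        cv2.fillConvexPoly(m,cv2.convexHull(q.astype(np.float32)).round().astype(np.int32),1)
    return cv2.resize(m.astype(np.float32),(w,h),interpolation=cv2.INTER_AREA)
def sph(x,y,z,r):
    a,b=np.meshgrid(np.linspace(0,2*np.pi,48),np.linspace(0,np.pi,25));a=a.ravel();b=b.ravel()
    return np.c_[x+r*np.cos(a)*np.sin(b),y+r*np.sin(a)*np.sin(b),z+r*np.cos(b)]
def flaskparts(x,y,z0=0): return [sph(x,y,z0+.048,.045),np.r_[circ(x,y,z0+.08,.021),circ(x,y,z0+.13,.021)],np.r_[circ(x,y,z0,.020),circ(x,y,z0+.02,.020)]]
def lidparts(x,y,z0=0): return [np.r_[circ(x,y,z0,.027),circ(x,y,z0+.005,.027)],np.r_[circ(x,y,z0,.015),circ(x,y,z0+.031,.015)]]
def fit(p,parts,x,y,m,pad=14):
    q=np.vstack([proj(p,X) for X in parts(x,y)]);x0,y0=(q.min(0)-pad).astype(int);x1,y1=(q.max(0)+pad).astype(int)
    t=m[y0:y1,x0:x1].astype(np.float32)
    c=lambda v:np.abs(hullmask(p,parts,x0,y0,x1-x0,y1-y0) -t).sum() if 0 else np.abs(hullmask(p,parts(v[0],v[1]),x0,y0,x1-x0,y1-y0)-t).sum()
    r=minimize(c,[x,y],method="Nelder-Mead",options=dict(initial_simplex=[[x,y],[x+.006,y],[x,y+.006]],xatol=1e-4,fatol=.1))
    return r.x,r.fun,t.sum()
E
python3 - <<'E'
from h import *
for n in("side","top"):
    p=optics.get_image(n)
    out=[]
    for l,parts,g in(("flask",flaskparts,(.485,.212)),("lid",lidparts,(.474,-.258))):
        best=None
        for d in optics.cut_out(l,p):
            px=np.array(d["pixel"]); 
            if np.linalg.norm(px-proj(p,[*g,.03])[0])<25: best=d;break
        u,v=best["pixel"]; hsv=cv2.cvtColor(p["frame"],cv2.COLOR_BGR2HSV)
        sat=(hsv[...,1]<75)
        ms=sat.astype(np.uint8)
        k,lab=cv2.connectedComponents(ms)
        c=lab[int(round(v)),int(round(u))]; fill=lab==c
        fill=cv2.morphologyEx(fill.astype(np.uint8),cv2.MORPH_CLOSE,np.ones((9,9)))>0 if l=="lid" else fill
        xr,fun,tot=fit(p,parts,*g,fill); print(n,l,"sat",xr,fun,tot, "net",*fit(p,parts,*g,best["mask"]))
        cc=proj(p,[*xr,.05])[0]
        dr=[(circ(*xr,.13,.021),(0,0,255)),(circ(*xr,0,.02),(255,0,0))] if l=="flask" else [(circ(*xr,.031,.015),(0,0,255)),(circ(*xr,0.,.027),(255,0,0))]
        out.append(crop(p,cc,30,5,dr))
        o2=p["frame"].copy();o2[fill]=(255,0,255);q=dict(p);q["frame"]=o2
        out.append(crop(q,cc,30,3))
        out[-1]=cv2.resize(out[-1],(300,300))
    cv2.imwrite(f"pics/fit_{n}.png",np.vstack([np.hstack(out[:2]),np.hstack(out[2:])]))
    d=optics.cut_out("seat",p)[0]
    xr=(.5615,-.02)
    cv2.imwrite(f"pics/seat_{n}.png",crop(p,proj(p,[*xr,.08])[0],50,6))
E
```

```text
side flask sat [0.48308703 0.21861617] 157.1875 1485.0 net [0.48430853 0.22070622] 39.75 1330.0
side lid sat [ 0.4737171  -0.25974473] 33.1875 1019.0 net [ 0.47431635 -0.25951661] 41.1875 956.0
top flask sat [0.48288763 0.22127472] 98.5 1139.0 net [0.48209981 0.22398733] 63.8125 974.0
top lid sat [ 0.47357089 -0.26003741] 73.0625 432.0 net [ 0.47267019 -0.25735703] 31.0625 327.0
```

View pics/fit_side.png

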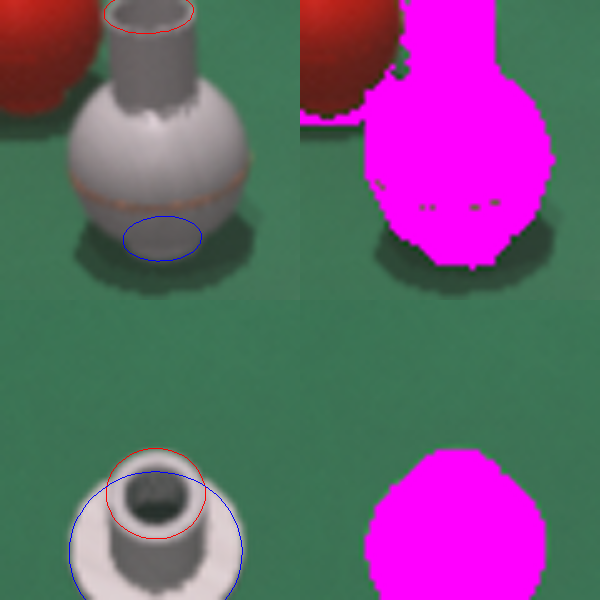

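View pics/fit_top.png

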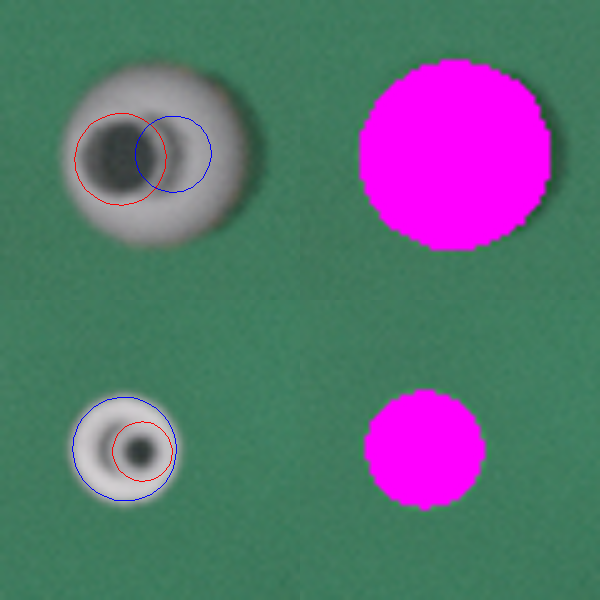

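View pics/seat_top.png

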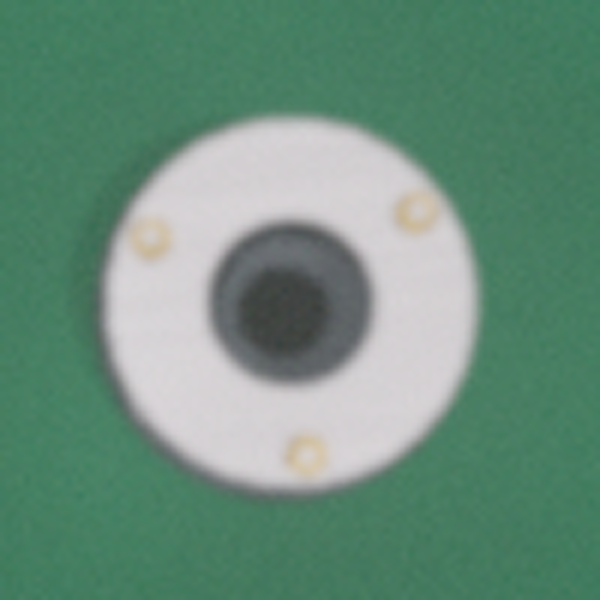

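View pics/seat_side.png

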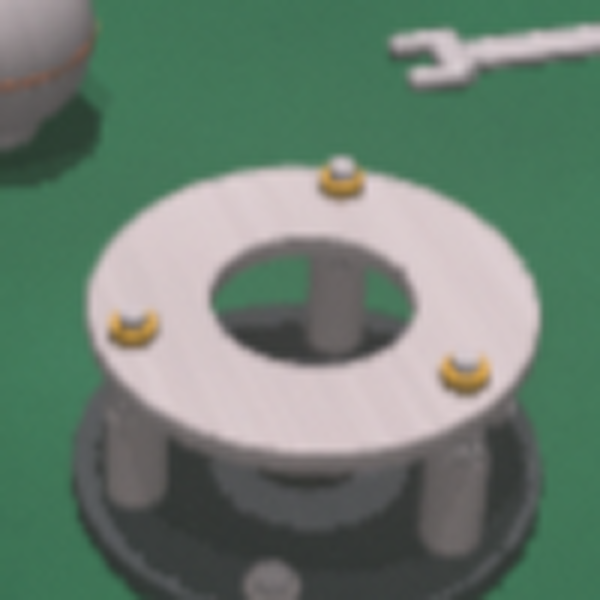

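```bash
cat > seat.py <<'E'
from h import *
def seatfit(p,zs=(.08,),g=(.5615,-.02)):
    gray=cv2.cvtColor(p["frame"],cv2.COLOR_BGR2GRAY).astype(np.float32);hsv=cv2.cvtColor(p["frame"],cv2.COLOR_BGR2HSV)
    # edge-based: maximize radial contrast across outer and inner circles of top face
    def c(v,z):
        s=0
        for r,w in((.075,1),(.034,1)):
            A=proj(p,circ(v[0],v[1],z,r-.002,180));B=proj(p,circ(v[0],v[1],z,r+.002,180))
            a=cv2.remap(gray,A[:,:1].astype(np.float32),A[:,1:].astype(np.float32),1);b=cv2.remap(gray,B[:,:1].astype(np.float32),B[:,1:].astype(np.float32),1)
            s+=((a-b) if r>.05 else (b-a)).mean()
        return -s
    o=[]
    for z in zs:
        r=minimize(c,g,args=(z,),method="Nelder-Mead",options=dict(initial_simplex=[[g[0],g[1]],[g[0]+.006,g[1]],[g[0],g[1]+.006]],xatol=1e-4))
        o.append((z,np.round(r.x,4),round(r.fun,1)))
    return o
E
python3 - <<'E'
from seat import *
for n in("side","top"):
    p=optics.get_image(n); o=seatfit(p,(.076,.08,.084)); print(n,o)
    x=o[1][1]
    cv2.imwrite(f"pics/seatf_{n}.png",crop(p,proj(p,[*x,.08])[0],50,6,[(circ(*x,.08,.075),(0,0,255)),(circ(*x,.08,.034),(255,0,0))]))
    # mouth/boss same style refine not done
E
```

```text
side [(0.076, array([ 0.5651, -0.013 ]), np.float64(-140.6)), (0.08, array([ 0.564 , -0.0175]), np.float64(-138.8)), (0.084, array([ 0.5627, -0.022 ]), np.float64(-132.4))]
top [(0.076, array([ 0.5639, -0.0149]), np.float64(-114.0)), (0.08, array([ 0.5635, -0.0148]), np.float64(-114.5)), (0.084, array([ 0.5633, -0.0146]), np.float64(-114.4))]
```

View pics/seatf_side.png

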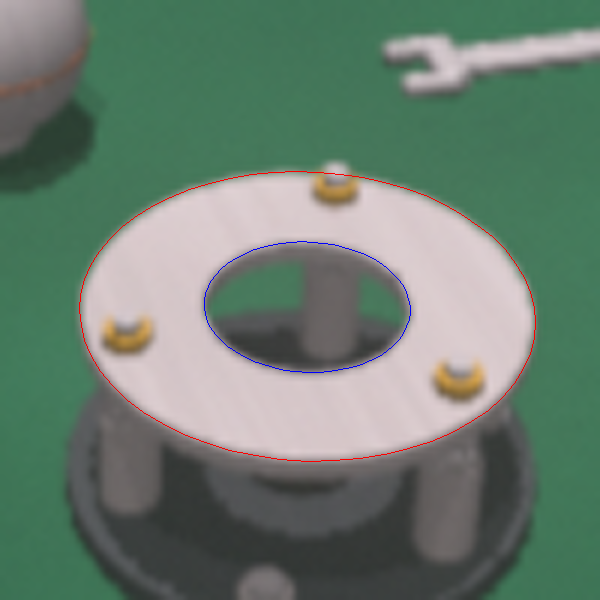

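View pics/seatf_top.png

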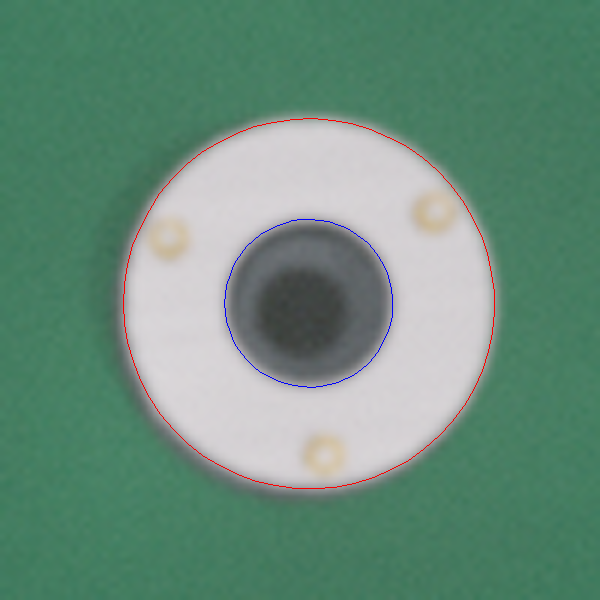

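Candidates for the flask (side view): steel (246,187), red (190,195) and red (220,160). I choose the steel one. 
Candidates for the lid: disc with blind boss at (280,376), and flanged ring at (382,242), which is the far-side ferrule. I choose (280,376), and the crop confirms both choices.

Next I move above the flask.

Emit:
{"method": "jog_arm", "body": {"translation": [[30,-47.9,-3],[30,-47.9,-3],[30,-47.9,-3],[30,-47.9,-3],[30,-47.9,-3],[30,-47.9,-3],[30,-47.9,-3],[30,-47.9,-3],[30,-47.9,-3],[30,-47.9,-3],[30,-47.9,-3],[30,-47.9,-3]], "yaw": [2,4,6,8,10,12,14,14.6,14.6,14.6,14.6,14.6], "claw": 1, "newtons": 50}}

```text
t: 2.9
eef_pos: [0.4487, 0.2768, 0.2271]
ee_rot: [0.0, -0.0, 1.0, 0.0]
contact_force: [0.6, 0.5, 0.3]
width: 0.0854
```

Emit:
{"method": "jog_arm", "body": {"translation": [[2,-3,0],[3.4,-5.4,0],[3.4,-5.4,0],[3.4,-5.4,0],[3.4,-5.4,0]], "yaw": [0,0,0,0,0]}}

```text
t: 3.32
eef_pos: [0.4816, 0.2251, 0.2269]
ee_rot: [-0.0, -0.0, 1.0, 0.0]
contact_force: [-0.7, 0.4, -0.0]
width: 0.0856
```

```bash
cat > snap.py <<'E'
import sys
from h import *
# usage snap.py tag x y z half
tag=sys.argv[1];X=[float(a) for a in sys.argv[2:5]];h=int(sys.argv[5])
s=telemetry.state();print(s["t"],s["eef_pos"],s["contact_force"],s["width"])
o=[]
for n in("side","top"):
    p=optics.get_image(n); im=crop(p,proj(p,X)[0],h,1); o.append(cv2.resize(im,(400,400),interpolation=cv2.INTER_CUBIC))
cv2.imwrite(f"pics/{tag}.png",np.hstack(o))
E
python3 snap.py above .483 .22 .15 50
```

```text
3.3167 [0.48155377 0.22512495 0.22690824] [-0.67689759  0.38827982 -0.00540434] 0.08556234881849328
```

View pics/above.png

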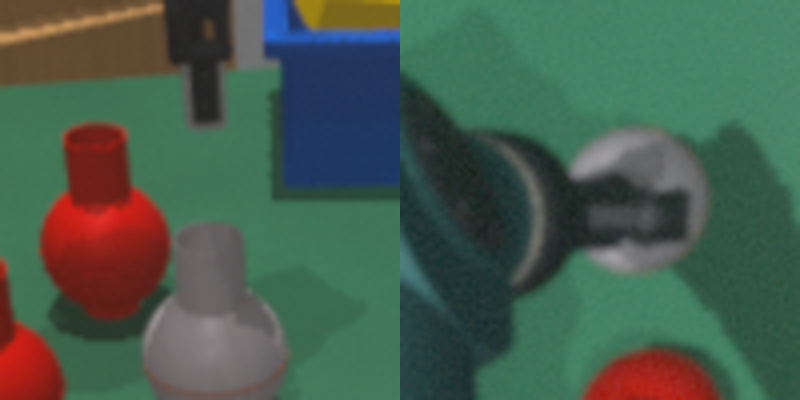

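The arm hangs over the steel flask (neck at about pixel (210,235) in the left panel), clear of the red ones. Now I descend.

Emit:
{"method": "jog_arm", "body": {"translation": [[0.15,-0.35,0],[0.15,-0.35,-2],[0.15,-0.35,-4.5],[0.15,-0.35,-7],[0.15,-0.35,-9.5],[0.15,-0.35,-10.9],[0.15,-0.35,-10.9],[0.15,-0.35,-10.9]], "yaw": [0,0,0,0,0,0,0,0]}}

```text
t: 4.08
eef_pos: [0.4826, 0.2215, 0.1173]
ee_rot: [-0.001, -0.001, 1.0, -0.0]
contact_force: [-0.2, -0.3, 0.7]
width: 0.0853
```

```bash
python3 snap.py down .483 .22 .1 40
```

```text
4.0833 [0.48259557 0.22151692 0.11731738] [-0.17474711 -0.33660222  0.66193486] 0.08525176045626644
```

View pics/down.png

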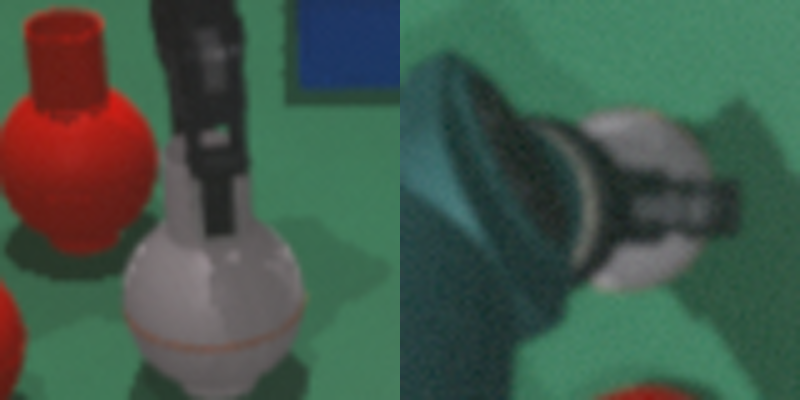

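The finger stands in front of the neck, about centred. Closing.

Emit:
{"method": "jog_arm", "body": {"translation": [[0,0,0],[0,0,0],[0,0,0],[0,0,0],[0,0,0],[0,0,0],[0,0,0],[0,0,0]], "yaw": [0,0,0,0,0,0,0,0], "claw": -1, "newtons": 50}}

```text
t: 4.85
eef_pos: [0.4838, 0.2212, 0.1187]
ee_rot: [0.001, 0.0, 1.0, 0.0]
contact_force: [-1.2, -0.8, 5.1]
width: 0.0411
```

Emit:
{"method": "jog_arm", "body": {"translation": [[0,0,0.5],[0,0,2],[0,0,4],[0,0,6.5],[0,0,9],[0,0,11],[0,0,12],[0,0,12],[0,0,12]], "yaw": [0,0,0,0,0,0,0,0,0]}}

```text
t: 5.6
eef_pos: [0.4827, 0.2207, 0.2374]
ee_rot: [-0.0, -0.0, 1.0, -0.0]
contact_force: [-0.1, 0.2, -3.0]
width: 0.0407
```

```bash
python3 snap.py lift .483 .22 .2 60
```

```text
5.6 [0.48269132 0.22068016 0.23736341] [-0.05698876  0.18552393 -2.99234971] 0.04067893257846249
```

View pics/lift.png

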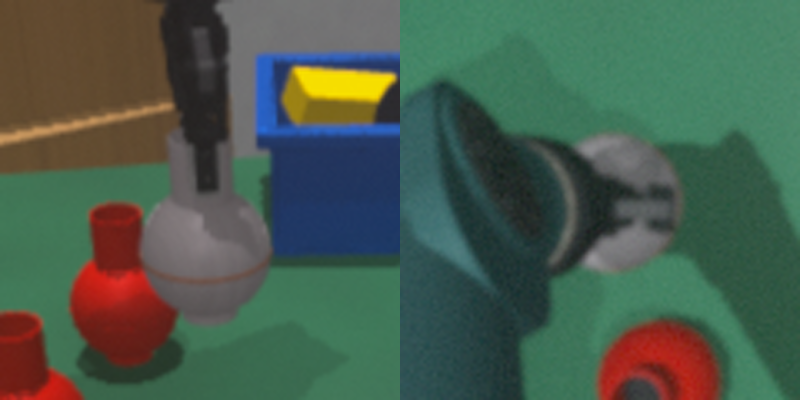

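The flask is lifted upright (side panel, ball at about (205,255)). I carry it to above the ring.

Emit:
{"method": "jog_arm", "body": {"translation": [[0.4,-1.2,0],[1.4,-4,0],[2.5,-7.4,0],[3.7,-10.9,0],[4.9,-14.4,0],[6.1,-17.9,0],[7.2,-21,0],[7.8,-22.9,0],[8.1,-23.7,0],[8.1,-23.7,0],[8.1,-23.7,0],[8.1,-23.7,0]], "yaw": [0,0,0,0,0,0,0,0,0,0,0,0]}}

```text
t: 6.7
eef_pos: [0.5634, -0.014, 0.2371]
ee_rot: [-0.001, -0.001, 1.0, 0.001]
contact_force: [-0.3, 1.2, -4.0]
width: 0.041
```

```bash
cat > sil.py <<'E'
from h import *
import sys
# estimate flask axis pose from ball contour for given z0 guess
x,y,z0=[float(a) for a in sys.argv[1:4]];tag=sys.argv[4]
o=[]
s=telemetry.state();print(s["t"],s["eef_pos"],s["contact_force"])
for n in("side","top"):
    p=optics.get_image(n)
    dr=[(circ(x,y,z0+.13,.021),(0,0,255)),(circ(x,y,z0,.02),(255,0,0)),(cv2.convexHull(proj(p,sph(x,y,z0+.048,.045)).astype(np.float32))[:,0],(0,255,255)),(circ(.5635,-.016,.08,.075),(255,255,0)),(circ(.5635,-.016,.08,.034),(255,255,0))]
    c=proj(p,[x,y,z0+.06])[0];h=50;sc=4
    x0,y0=int(c[0]-h),int(c[1]-h);im=cv2.resize(p["frame"][y0:y0+2*h,x0:x0+2*h],None,fx=sc,fy=sc,interpolation=cv2.INTER_CUBIC)
    for C,col in dr:
        q=proj(p,C) if C.shape[1]==3 else np.r_[C,C[:1]]
        cv2.polylines(im,[((q-[x0,y0]+.5)*sc).astype(np.int32)],False,col,1)
    o.append(im)
cv2.imwrite(f"pics/{tag}.png",np.hstack(o))
E
python3 sil.py .5635 -.016 .12 over
```

```text
6.7 [ 0.56338052 -0.01403005  0.23714332] [-0.28422575  1.20968017 -3.97265543]
```

View pics/over.png

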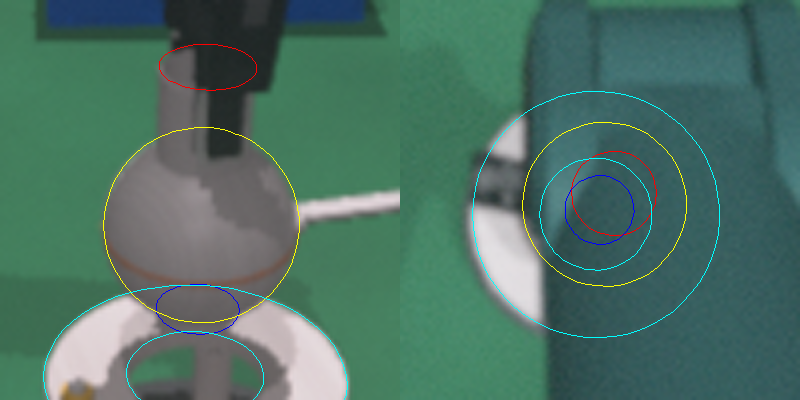

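The ball outline agrees with the model at the ring centre to about 1 mm in the side view. I lower it gently.

Emit:
{"method": "jog_arm", "body": {"translation": [[0.05,-0.15,-0.5],[0.05,-0.15,-1.7],[0.05,-0.15,-3],[0.05,-0.15,-4],[0.05,-0.15,-4.7],[0.05,-0.15,-5.1],[0.05,-0.15,-5.2],[0.05,-0.15,-5.2]], "yaw": [0,0,0,0,0,0,0,0]}}

```text
t: 7.47
eef_pos: [0.5648, -0.0174, 0.1857]
ee_rot: [-0.0, -0.0, 1.0, -0.0]
contact_force: [1.0, -0.6, -3.7]
width: 0.0409
```

```bash
python3 sil.py .5635 -.016 .0675 low
```

```text
7.4667 [ 0.56483036 -0.01744648  0.18565148] [ 0.98830812 -0.57781726 -3.67391776]
```

View pics/low.png

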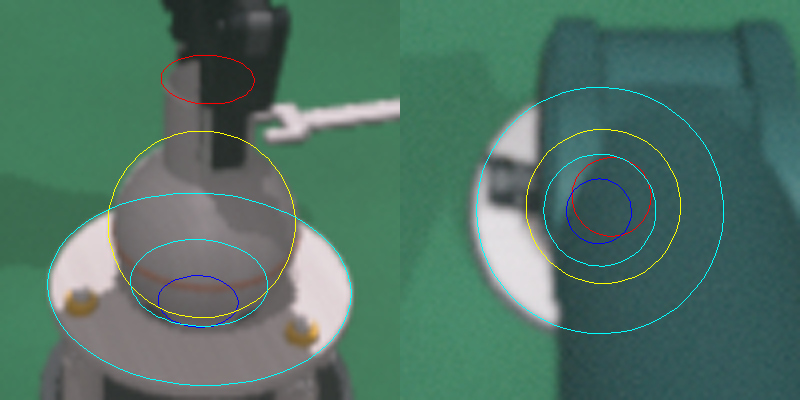

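Emit:
{"method": "jog_arm", "body": {"translation": [[-0.1,0.1,-0.1],[-0.1,0.1,-0.2],[-0.1,0.1,-0.3],[-0.1,0.1,-0.4],[-0.1,0.1,-0.45],[-0.1,0.1,-0.45]], "yaw": [0,0,0,0,0,0]}}

```text
t: 8.07
eef_pos: [0.5638, -0.0165, 0.1813]
ee_rot: [0.0, -0.0, 1.0, 0.0]
contact_force: [0.3, 0.5, -2.3]
width: 0.0403
```

Emit:
{"method": "jog_arm", "body": {"translation": [[0,0,-0.05],[0,0,-0.1],[0,0,-0.15],[0,0,-0.15]], "yaw": [0,0,0,0]}}

```text
t: 8.4
eef_pos: [0.5643, -0.0161, 0.1803]
ee_rot: [0.001, -0.0, 1.0, 0.0]
contact_force: [-0.6, 1.1, 1.8]
width: 0.0409
```

Contact: the vertical force went from -3.7 to +1.8 N and the lateral force is about 1 N. Releasing.

Emit:
{"method": "jog_arm", "body": {"translation": [[0,0,0],[0,0,0],[0,0,0],[0,0,0],[0,0,0],[0,0,0]], "yaw": [0,0,0,0,0,0], "claw": 1}}

```text
t: 8.9
eef_pos: [0.5638, -0.0167, 0.1798]
ee_rot: [0.0, 0.0, 1.0, -0.0]
contact_force: [0.4, -0.6, -0.4]
width: 0.0851
```

```bash
python3 sil.py .5635 -.016 .0615 rel
```

```text
8.9 [ 0.56380109 -0.0167101   0.17979273] [ 0.44148011 -0.60356196 -0.40748426]
```

View pics/rel.png

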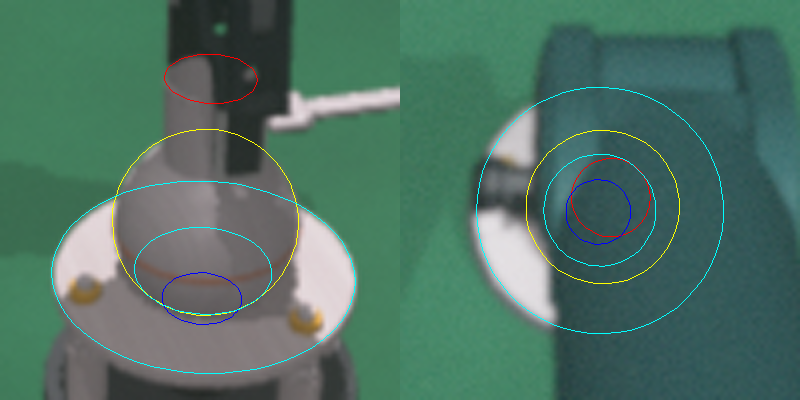

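Emit:
{"method": "jog_arm", "body": {"translation": [[0,0,0.5],[0,0,1.5],[0,0,3.5],[0,0,6],[0,0,9],[0,0,12],[0,-4,13],[0,-8,13],[0,-12,13],[0,-16,13]], "yaw": [0,0,0,0,0,0,0,0,0,0]}}

```text
t: 9.83
eef_pos: [0.5638, -0.178, 0.3117]
ee_rot: [0.001, -0.001, 1.0, -0.0]
contact_force: [0.3, 0.7, 0.5]
width: 0.0854
```

```bash
python3 sil.py .5635 -.016 .0615 rel2
python3 - <<'E'
from seat import *
for n in ("side","top"):
    print(seatfit(optics.get_image(n),(.076,.08)))
E
```

```text
9.8333 [ 0.56384902 -0.17804686  0.31170428] [0.26849246 0.74245256 0.52479165]
[(0.076, array([ 0.565, -0.013]), np.float64(-54.6)), (0.08, array([ 0.564 , -0.0173]), np.float64(-53.1))]
[(0.076, array([ 0.5636, -0.0146]), np.float64(-46.7)), (0.08, array([ 0.5634, -0.0144]), np.float64(-47.6))]
```

View pics/rel2.png

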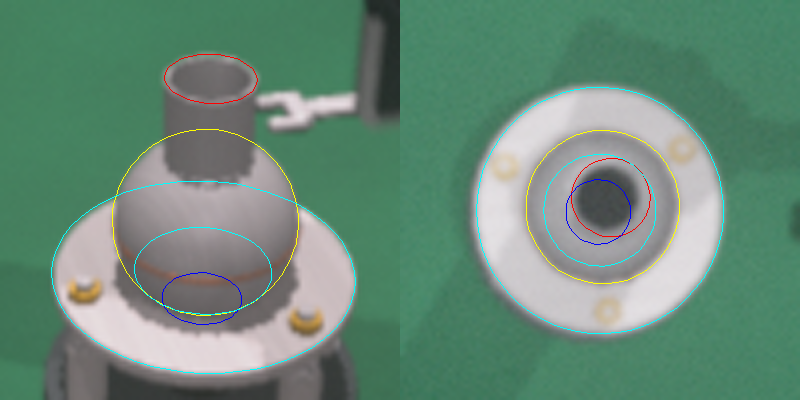

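The flask is seated upright. The model at (0.5635, -0.016) matches the ball and mouth in both views within about 1 px, and the ring is still up. Now for the lid.

Emit:
{"method": "jog_arm", "body": {"translation": [[-2,-2,0],[-4.5,-4,-2],[-7,-6.2,-5],[-8.6,-7.8,-9],[-9,-8.1,-13],[-9,-8.1,-17],[-9,-8.1,-20],[-9,-8.1,-21],[-9,-8.1,-21]], "yaw": [0,0,0,0,0,0,0,0,0]}}

```text
t: 10.78
eef_pos: [0.473, -0.255, 0.0978]
ee_rot: [-0.002, -0.001, 1.0, 0.002]
contact_force: [-0.9, -0.5, -0.0]
width: 0.0855
```

```bash
python3 snap.py lid1 .474 -.26 .05 40
```

```text
10.7833 [ 0.47300892 -0.25496199  0.09775513] [-0.94916353 -0.51157851 -0.03751485] 0.08546370982948766
```

View pics/lid1.png

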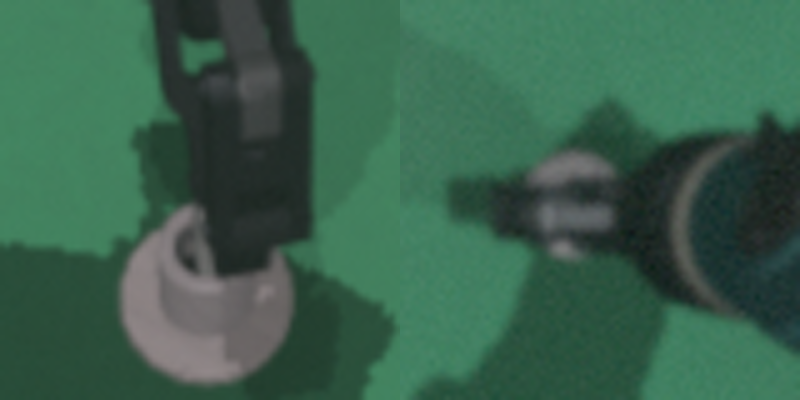

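Emit:
{"method": "jog_arm", "body": {"translation": [[0.1,-0.3,-1],[0.1,-0.3,-2.5],[0.1,-0.3,-4],[0.1,-0.3,-5.4],[0.1,-0.3,-6.2],[0.1,-0.3,-6.6],[0.1,-0.3,-6.6],[0.1,-0.3,-6.6]], "yaw": [0,0,0,0,0,0,0,0]}}

```text
t: 11.55
eef_pos: [0.4754, -0.2609, 0.0345]
ee_rot: [0.001, -0.0, 1.0, -0.0]
contact_force: [-0.3, -0.5, -0.1]
width: 0.0854
```

```bash
python3 snap.py lid2 .474 -.26 .03 35
```

```text
11.55 [ 0.4753766  -0.2608975   0.03449301] [-0.33433963 -0.47628042 -0.10087724] 0.08540315145702536
```

View pics/lid2.png

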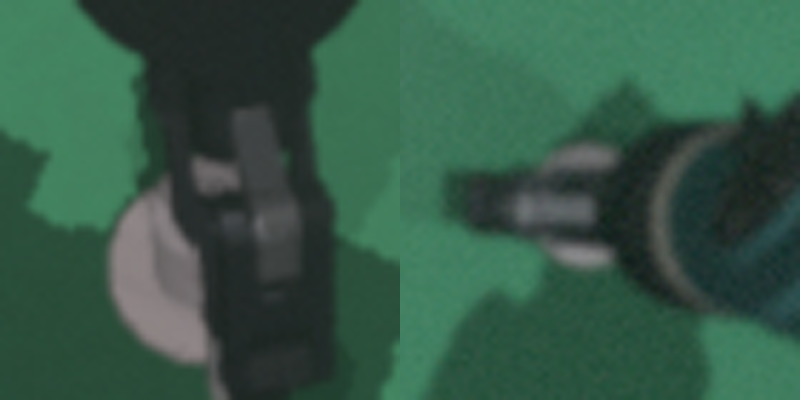

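Top view: the lid's crescents at (583,155) and (583,255) sit symmetrically about the fingers, so I close on the boss.

Emit:
{"method": "jog_arm", "body": {"translation": [[-0.1,0.1,-0.15],[-0.1,0.1,-0.25],[-0.1,0.1,-0.25],[-0.1,0.1,-0.25],[-0.1,0.1,-0.25],[-0.1,0.1,-0.25],[-0.1,0.1,-0.25],[-0.1,0.1,-0.25],[-0.1,0.1,-0.25],[-0.1,0.1,-0.25]], "yaw": [0,0,0,0,0,0,0,0,0,0], "claw": -1, "newtons": 70}}

```text
t: 12.48
eef_pos: [0.4738, -0.2596, 0.0317]
ee_rot: [0.0, 0.0, 1.0, -0.0]
contact_force: [0.2, 0.7, 5.0]
width: 0.0275
```

Emit:
{"method": "jog_arm", "body": {"translation": [[0,0,0.5],[0,0,2],[0,0,4.5],[0,0,8],[0,0,12],[0,0,16],[0,0,19],[0,0,20],[0,0,20],[0,0,20]], "yaw": [0,0,0,0,0,0,0,0,0,0]}}

```text
t: 13.32
eef_pos: [0.4732, -0.2591, 0.2308]
ee_rot: [-0.0, -0.0, 1.0, 0.0]
contact_force: [-0.2, 0.6, -1.5]
width: 0.028
```

```bash
python3 snap.py lid3 .474 -.26 .22 35
```

```text
13.3167 [ 0.47319252 -0.25911625  0.23075203] [-0.24068572  0.59603643 -1.45534855] 0.02798510198410097
```

View pics/lid3.png

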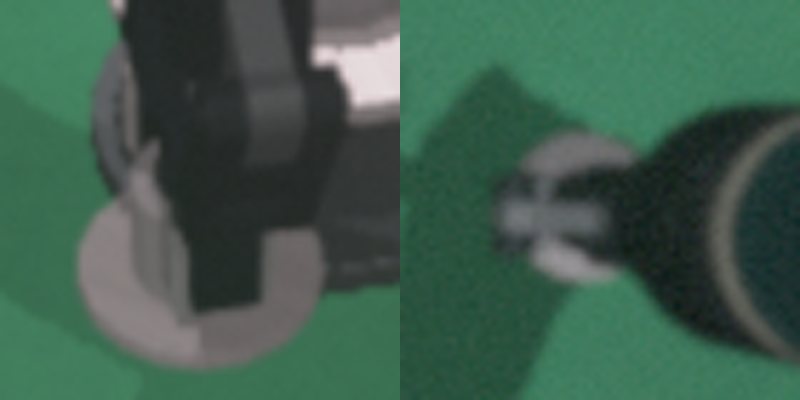

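```bash
cat > lidfit.py <<'E'
from h import *
def edgefit(p,g,z,r,sign=1,half=None,w=.0015):
    gray=cv2.cvtColor(p["frame"],cv2.COLOR_BGR2LAB).astype(np.float32)
    img=gray[...,1]  # a: green<128
    def c(v):
        A=proj(p,circ(v[0],v[1],z,r-w,240)).astype(np.float32);B=proj(p,circ(v[0],v[1],z,r+w,240)).astype(np.float32)
        a=cv2.remap(img,A[:,:1].copy(),A[:,1:].copy(),1);b=cv2.remap(img,B[:,:1].copy(),B[:,1:].copy(),1)
        return -sign*np.clip((a-b),-15,15).mean()
    best=None
    for dx in(-.004,0,.004):
        for dy in(-.004,0,.004):
            x,y=g[0]+dx,g[1]+dy
            r_=minimize(c,[x,y],method="Nelder-Mead",options=dict(initial_simplex=[[x,y],[x+.003,y],[x,y+.003]],xatol=1e-4))
            if best is None or r_.fun<best.fun: best=r_
    return best.x,best.fun
E
python3 - <<'E'
from lidfit import *
s=telemetry.state();e=s["eef_pos"];print(e)
o=[]
for n in("side","top"):
    p=optics.get_image(n)
    zl=e[2]-.0317
    for z,nm in((zl,"under"),(zl+.005,"top")):
        x,fv=edgefit(p,e[:2],z,.027);print(n,nm,np.round(x,4),fv)
    o.append(crop(p,proj(p,[*x,zl])[0],30,12 if 0 else 6,[(circ(*x,zl,.027),(0,0,255)),(circ(*x,zl+.005,.027),(255,0,0))]))
    p=dict(p)
    m,fv=edgefit(p,(.5635,-.016),.1915,.021);print("mouth",n,np.round(m,4),fv)
cv2.imwrite("pics/lf.png",np.hstack(o))
E
```

```text
[ 0.47228118 -0.25870149  0.22916167]
side under [ 0.4712 -0.2585] -9.448673248291016
side top [ 0.4707 -0.2632] -9.594295501708984
mouth side [ 0.57   -0.0122] -2.5863850116729736
top under [ 0.4716 -0.2588] -6.025866508483887
top top [ 0.4718 -0.2572] -6.2203288078308105
mouth top [ 0.5917 -0.0426] -3.088667869567871
```

View pics/lf.png

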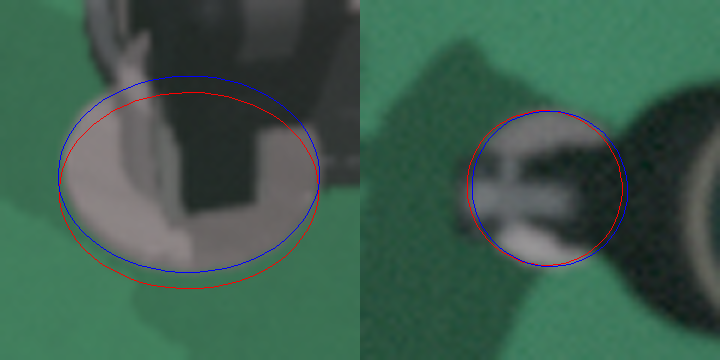

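Run:
```python
from h import *
o=[]
for n in("side","top"):
    p=optics.get_image(n);img=cv2.cvtColor(p["frame"],cv2.COLOR_BGR2GRAY).astype(np.float32)
    for z in(.1915,):
        def c(v,w=.0012):
            A=proj(p,circ(v[0],v[1],z,.019-w,240)).astype(np.float32);B=proj(p,circ(v[0],v[1],z,.019+w,240)).astype(np.float32)
            a=cv2.remap(img,A[:,:1].copy(),A[:,1:].copy(),1);b=cv2.remap(img,B[:,:1].copy(),B[:,1:].copy(),1)
            return -(np.clip(b-a,-30,30)).mean()
        best=min((minimize(c,[x,y],method="Nelder-Mead",options=dict(initial_simplex=[[x,y],[x+.003,y],[x,y+.003]],xatol=1e-4)) for x in(.560,.5635,.567) for y in(-.02,-.016,-.012)),key=lambda r:r.fun)
        print(n,z,np.round(best.x,4),best.fun)
    x=best.x
    o.append(crop(p,proj(p,[*x,.1915])[0],22,9,[(circ(*x,.1915,.019),(0,0,255)),(circ(*x,.1915,.021),(255,0,0))]))
cv2.imwrite("pics/mf.png",np.hstack(o))
for i in range(1): print(telemetry.state()["eef_pos"])
```

```text
side 0.1915 [ 0.5698 -0.0226] -6.366755962371826
top 0.1915 [ 0.5631 -0.0138] -25.597883224487305
[ 0.47293954 -0.25916923  0.22961643]
```

View pics/mf.png

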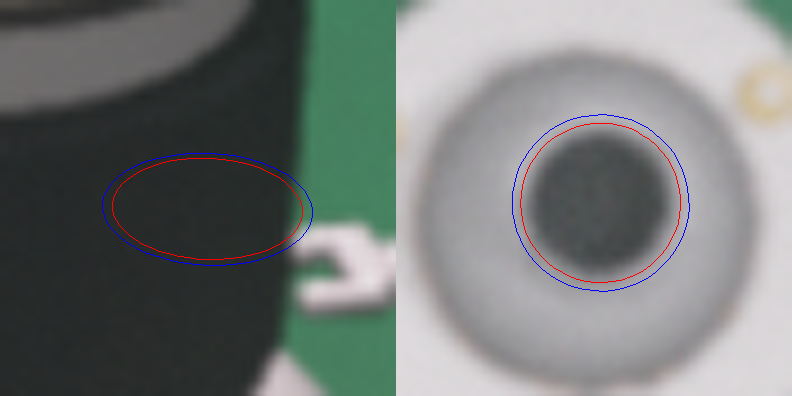

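The lid is held level, with its centre about 1 mm to -x of the TCP. The mouth estimates are (0.5631,-0.0138) from the top view, (0.5635,-0.016) from the side view and (0.5638,-0.0163) from the release pose. I use (0.5635,-0.0155).

Emit:
{"method": "jog_arm", "body": {"translation": [[0,0,1.5],[0.6,1.5,4],[2,5.2,5],[3.4,9,5],[4.8,12.7,5],[6.2,16.4,5],[7.6,20,5],[8.6,22.7,4.5],[9.2,24.3,4],[9.2,24.3,3.5],[9.2,24.3,3],[9.2,24.3,3]], "yaw": [0,0,0,0,0,0,0,0,0,0,0,0]}}

```text
t: 14.62
eef_pos: [0.5642, -0.0179, 0.2594]
ee_rot: [-0.002, 0.001, 1.0, -0.001]
contact_force: [-1.1, -1.1, -1.5]
width: 0.0279
```

Emit:
{"method": "jog_arm", "body": {"translation": [[0,0,0],[0,0,0],[0,0,0]], "yaw": [0,0,0]}}

```text
t: 14.87
eef_pos: [0.5656, -0.018, 0.2616]
ee_rot: [0.0, 0.001, 1.0, -0.0]
contact_force: [-0.1, -0.3, -1.2]
width: 0.0276
```

```bash
cat > chk.py <<'E'
from lidfit import *
import sys
tag=sys.argv[1];mx,my,mz=.5635,-.0155,float(sys.argv[2]) if len(sys.argv)>2 else .1915
s=telemetry.state();e=s["eef_pos"];print(e,s["contact_force"],s["width"])
zl=e[2]-.0317;zl=float(sys.argv[3]) if len(sys.argv)>3 else zl
p=optics.get_image("side")
for z in (zl,zl+.005):
    x,fv=edgefit(p,[e[0]-.001,e[1]],z,.027);print("lid",round(z,4),np.round(x,4),fv)
L=(e[0]-.001,e[1])
cv2.imwrite(f"pics/{tag}.png",np.hstack([crop(p,proj(p,[mx,my,mz])[0],40,5,[(circ(*L,zl,.027),(0,0,255)),(circ(mx,my,mz,.021),(255,0,0))]),crop(p,proj(p,[mx,my,mz])[0],40,5)]))
E
python3 chk.py pl1
```

```text
[ 0.56564191 -0.0180369   0.26157363] [-0.05377137 -0.29952106 -1.24345467] 0.027627406719284004
lid 0.2299 [ 0.5661 -0.0181] -9.663500785827637
lid 0.2349 [ 0.5638 -0.0263] -10.193790435791016
```

View pics/pl1.png

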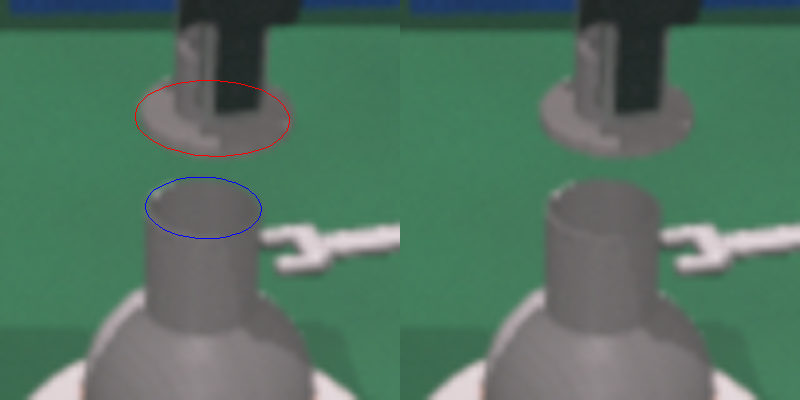

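Run:
```python
from lidfit import *
E=[];F=[]
for i in range(8):
    p=optics.get_image("side");e=telemetry.state()["eef_pos"];E.append(e)
    F.append(edgefit(p,[.565,-.017],.2285,.027)[0])
print(np.mean(E,0),np.std(E,0));print(np.mean(F,0),np.std(F,0))
```

```text
[ 0.5657948  -0.01684188  0.26153423] [2.15217374e-05 2.95689916e-04 1.08213218e-04]
[ 0.56668139 -0.0151987 ] [9.94039328e-05 1.56169883e-04]
```

Emit:
{"method": "jog_arm", "body": {"translation": [[-0.1,0.1,-0.5],[-0.2,0.1,-1.2],[-0.2,0.1,-2],[-0.2,0.1,-2.6],[-0.2,0.1,-3],[-0.2,0.1,-3.2],[-0.2,0.1,-3.2],[-0.2,0.1,-3.2],[-0.2,0.1,-3.2],[-0.2,0.1,-3.2]], "yaw": [0,0,0,0,0,0,0,0,0,0]}}

```text
t: 16.15
eef_pos: [0.5641, -0.0156, 0.2297]
ee_rot: [0.0, -0.0, 1.0, 0.0]
contact_force: [-0.8, 0.6, -1.7]
width: 0.028
```

```bash
python3 chk.py pl2
```

```text
[ 0.5640606  -0.01556518  0.22965555] [-0.83311622  0.64229592 -1.67098147] 0.02797276728101179
lid 0.198 [ 0.5654 -0.0128] -7.55499267578125
lid 0.203 [ 0.5634 -0.0207] -7.973270893096924
```

View pics/pl2.png

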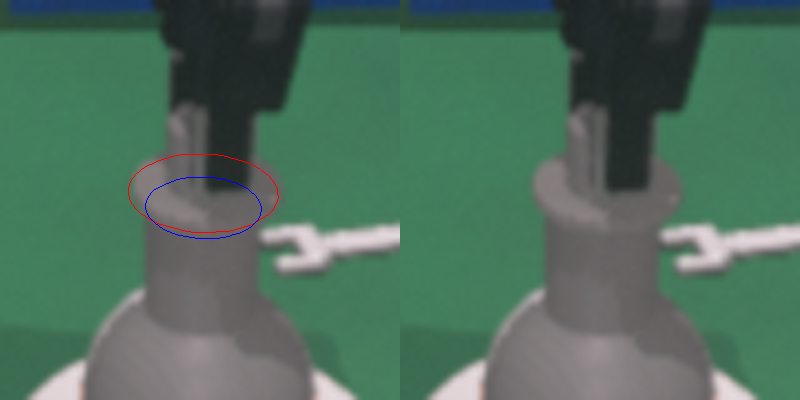

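Columns: disc centre about 607, neck centre about 602.5, so I shift -1 mm in x and come down slowly.

Emit:
{"method": "jog_arm", "body": {"translation": [[-0.1,0,-0.1],[-0.1,0,-0.2],[-0.1,0,-0.3],[-0.1,0,-0.4],[-0.1,0,-0.45],[-0.1,0,-0.5],[-0.1,0,-0.5],[-0.1,0,-0.5]], "yaw": [0,0,0,0,0,0,0,0]}}

```text
t: 16.87
eef_pos: [0.5628, -0.0156, 0.2242]
ee_rot: [0.0, -0.0, 1.0, -0.0]
contact_force: [-0.2, 0.1, -2.1]
width: 0.0277
```

```bash
python3 chk.py pl3
```

```text
[ 0.5627996  -0.0155511   0.22424861] [-0.20378908  0.05144081 -2.09843621] 0.027701997709766727
lid 0.1925 [ 0.5641 -0.0116] -7.280130863189697
lid 0.1975 [ 0.5618 -0.0195] -7.625886917114258
```

View pics/pl3.png

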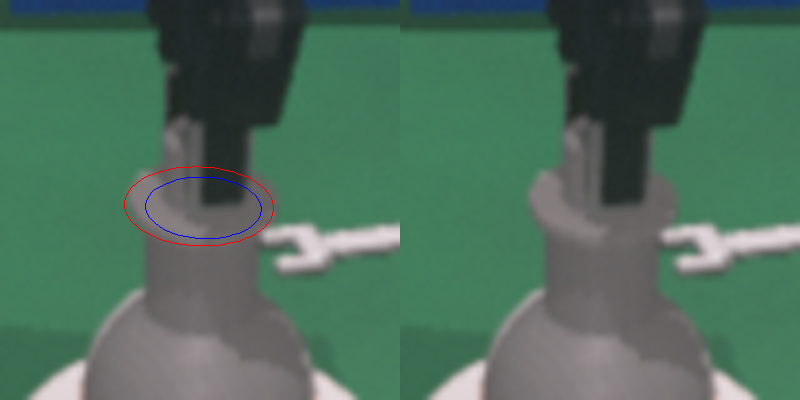

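Emit:
{"method": "jog_arm", "body": {"translation": [[0,0,-0.05],[0,0,-0.1],[0,0,-0.1],[0,0,-0.1]], "yaw": [0,0,0,0]}}

```text
t: 17.25
eef_pos: [0.5627, -0.0156, 0.2232]
ee_rot: [-0.0, -0.0, 1.0, -0.0]
contact_force: [-1.1, 0.3, -2.1]
width: 0.0279
```

Emit:
{"method": "jog_arm", "body": {"translation": [[0,0,-0.05],[0,0,-0.05],[0,0,-0.05],[0,0,-0.05]], "yaw": [0,0,0,0]}}

```text
t: 17.58
eef_pos: [0.5629, -0.0156, 0.223]
ee_rot: [0.0, -0.0, 1.0, -0.0]
contact_force: [0.4, -0.4, 1.1]
width: 0.0275
```

Contact: the vertical force went from -2.1 to +1.1 N. Checking.

```bash
python3 chk.py pl4 .1915 .1915; python3 snap.py pl4b .5635 -.0155 .19 30
```

```text
[ 0.56291991 -0.01561959  0.22298841] [ 0.42844999 -0.42029029  1.10225397] 0.027540070195835056
lid 0.1915 [ 0.5639 -0.0122] -7.1623005867004395
lid 0.1965 [ 0.5616 -0.0199] -7.4882731437683105
17.6333 [ 0.56291972 -0.01563184  0.22300176] [-0.19617384 -0.32091664  1.20044045] 0.027929614077957392
```

View pics/pl4.png

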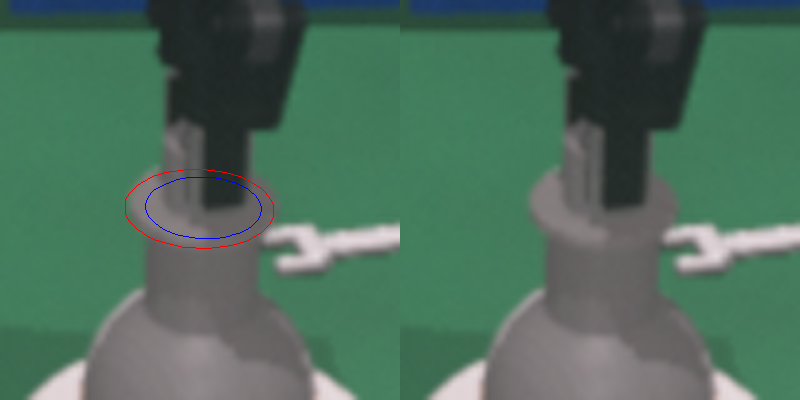

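View pics/pl4b.png

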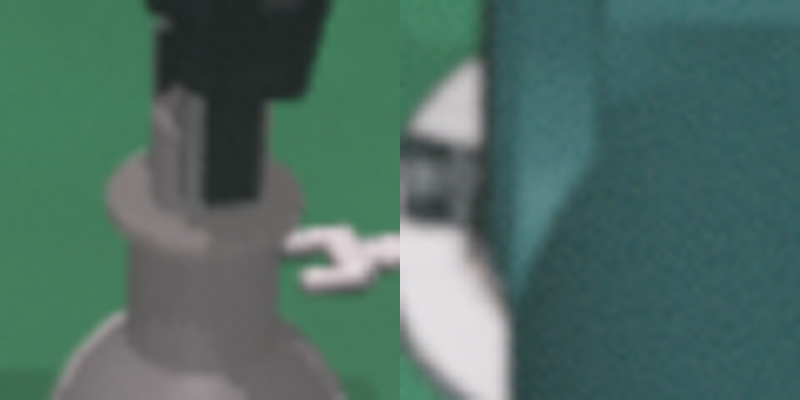

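Run:
```python
from h import *
p=optics.get_image("side");print(telemetry.state()["eef_pos"])
q=dict(p);q["frame"]=cv2.convertScaleAbs(p["frame"],alpha=1.8,beta=-60)
c=proj(p,[.5635,-.0155,.19])[0]
o=[crop(q,c,20,10)]
for y in(-.0155,):
    o.append(crop(q,c,20,10,[(circ(.563,y,.1915,.027,120),(0,0,255)),(circ(.563,y,.1965,.027,120),(255,0,0)),(circ(.563,y,.1915,.021,120),(0,255,255))]))
cv2.imwrite("pics/z1.png",np.hstack(o))
lab=cv2.cvtColor(p["frame"],cv2.COLOR_BGR2LAB)[...,1].astype(np.float32)
# silhouette fit
x0,y0=int(c[0]-22),int(c[1]-5);w,h=44,16
t=lab[y0:y0+h,x0:x0+w];bg=np.percentile(lab[y0:y0+h,x0:x0+8],20);fg=127.
T=np.clip((t-bg)/(fg-bg),0,1)
# exclude spanner columns & central (always fg) 
W=np.ones_like(T);W[:, int(c[0]-x0)+13:]*=1
sp=(proj(p,[.5635,-.0155,.1915])[0])
for nm,zz in(("z.1915",.1915),("z.1905",.1905),("z.1925",.1925)):
    def cost(v):
        m=hullmask(p,[np.r_[circ(v[0],v[1],zz,.027),circ(v[0],v[1],zz+.005,.027)],np.r_[circ(.5635,-.016,.15,.021),circ(.5635,-.016,.1915,.021)],np.r_[circ(v[0],v[1],zz,.015),circ(v[0],v[1],zz+.04,.015)]],x0,y0,w,h)
        return (W*(m-T)**2).sum()
    W[:]=1
    gx,gy=np.meshgrid(np.arange(w)+x0,np.arange(h)+y0)
    W[(gx>c[0]+13)&(gy>c[1]+4)]=0
    r=min((minimize(cost,[.563,y],method="Nelder-Mead",options=dict(initial_simplex=[[.563,y],[.566,y],[.563,y+.003]],xatol=1e-4)) for y in(-.02,-.016,-.012)),key=lambda r:r.fun)
    print(nm,r.x,r.fun)
```

```text
[ 0.56289873 -0.01561842  0.22296579]
z.1915 [ 0.56224085 -0.01991715] 12.166120529174805
z.1905 [ 0.56277588 -0.01821509] 12.075374603271484
z.1925 [ 0.56187152 -0.02130694] 12.395086288452148
```

View pics/z1.png

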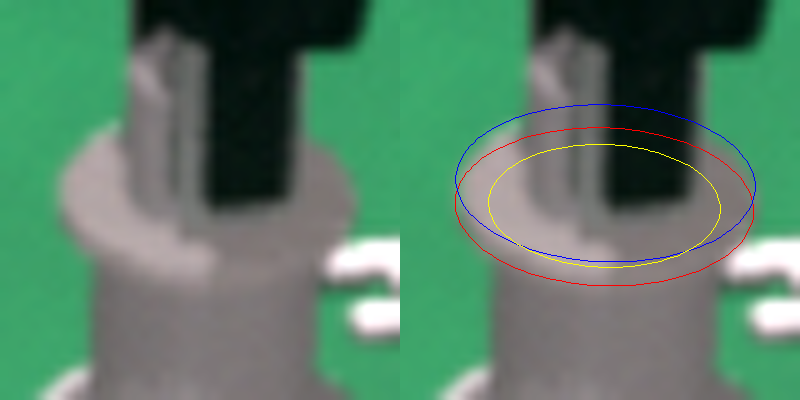

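In the zoom the lid outline matches (0.5634,-0.0155) and the neck is at about (0.5632,-0.016), so it is centred within about 1 mm. Pressing down.

Emit:
{"method": "jog_arm", "body": {"translation": [[0,0,-0.05],[0,0,-0.15],[0,0,-0.3],[0,0,-0.45],[0,0,-0.6],[0,0,-0.75],[0,0,-0.9],[0,0,-1],[0,0,-1],[0,0,-1]], "yaw": [0,0,0,0,0,0,0,0,0,0]}}

```text
t: 18.62
eef_pos: [0.5635, -0.0159, 0.214]
ee_rot: [0.001, 0.0, 1.0, -0.0]
contact_force: [-2.2, -0.5, 8.3]
width: 0.0277
```

```bash
python3 chk.py ps1 .1815 .1815
```

```text
[ 0.56347425 -0.01589971  0.21404484] [-2.18148887 -0.50805832  8.26574534] 0.02773400550322758
lid 0.1815 [ 0.5648 -0.0109] -6.409073829650879
lid 0.1865 [ 0.5627 -0.0195] -6.789127826690674
```

View pics/ps1.png

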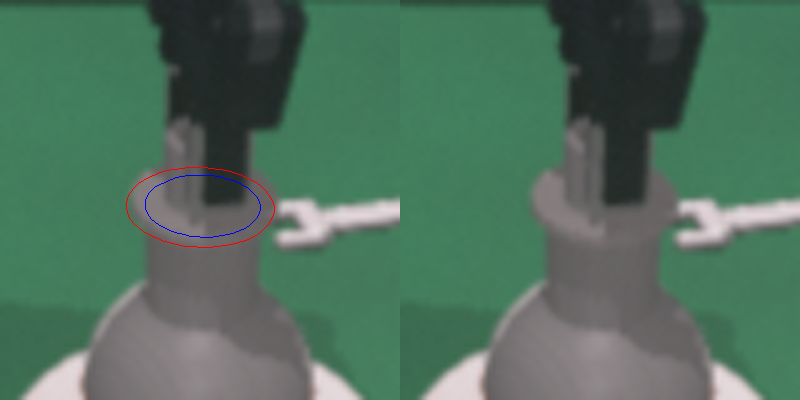

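Halfway down, still aligned, with 8.3 N as the springs predict. I continue.

Emit:
{"method": "jog_arm", "body": {"translation": [[0,0,-0.1],[0,0,-0.25],[0,0,-0.4],[0,0,-0.55],[0,0,-0.7],[0,0,-0.85],[0,0,-0.95],[0,0,-1],[0,0,-1],[0,0,-1]], "yaw": [0,0,0,0,0,0,0,0,0,0]}}

```text
t: 19.5
eef_pos: [0.5637, -0.016, 0.2047]
ee_rot: [0.001, 0.0, 1.0, -0.0]
contact_force: [-2.1, -0.5, 12.3]
width: 0.0278
```

Emit:
{"method": "jog_arm", "body": {"translation": [[0,0,-0.05],[0,0,-0.1],[0,0,-0.1],[0,0,-0.1],[0,0,-0.1]], "yaw": [0,0,0,0,0]}}

```text
t: 19.92
eef_pos: [0.5637, -0.016, 0.2038]
ee_rot: [0.001, 0.0, 1.0, -0.0]
contact_force: [-2.7, -1.3, 11.7]
width: 0.0277
```

Emit:
{"method": "jog_arm", "body": {"translation": [[0,0,-0.05],[0,0,-0.1],[0,0,-0.1],[0,0,-0.1],[0,0,-0.1]], "yaw": [0,0,0,0,0]}}

```text
t: 20.33
eef_pos: [0.5638, -0.016, 0.2028]
ee_rot: [0.001, 0.0, 1.0, -0.0]
contact_force: [-3.6, -0.4, 13.9]
width: 0.0281
```

Emit:
{"method": "jog_arm", "body": {"translation": [[0,0,-0.05],[0,0,-0.1],[0,0,-0.1],[0,0,-0.1],[0,0,-0.1]], "yaw": [0,0,0,0,0]}}

```text
t: 20.75
eef_pos: [0.564, -0.0161, 0.2024]
ee_rot: [0.001, 0.0, 1.0, -0.0]
contact_force: [-2.7, -0.2, 16.2]
width: 0.0279
```

The force rises and the travel stops short, so we are at the stops. Final check.

Run:
```python
from seat import *
s=telemetry.state();print(s["t"],s["eef_pos"],s["contact_force"])
p=optics.get_image("side")
print(seatfit(p,(.06,.065)))
q=dict(p);q["frame"]=cv2.convertScaleAbs(p["frame"],alpha=1.5,beta=-30)
x,y=.5635,-.016
c=proj(p,[x,y,.11])[0]
d=[(circ(x,y,.06,.075),(255,255,0)),(circ(x,y,.1715,.021),(0,255,255)),(circ(x,y,.1715,.027),(0,0,255)),(circ(x,y,.1765,.027),(255,0,0))]
cv2.imwrite("pics/fin.png",np.hstack([crop(q,c,50,4),crop(q,c,50,4,d)]))
t=optics.get_image("top");print(telemetry.state()["contact_force"],telemetry.state()["eef_pos"])
cv2.imwrite("pics/fint.png",t["frame"])
```

```text
20.75 [ 0.56399089 -0.01610286  0.20242923] [-2.73797802 -0.15424319 16.23412736]
[(0.06, array([ 0.5633, -0.0189]), np.float64(-44.2)), (0.065, array([ 0.5612, -0.0256]), np.float64(-41.2))]
[-3.77045411 -1.18891823 16.22443809] [ 0.56395156 -0.01608146  0.20242536]
```

View pics/fin.png

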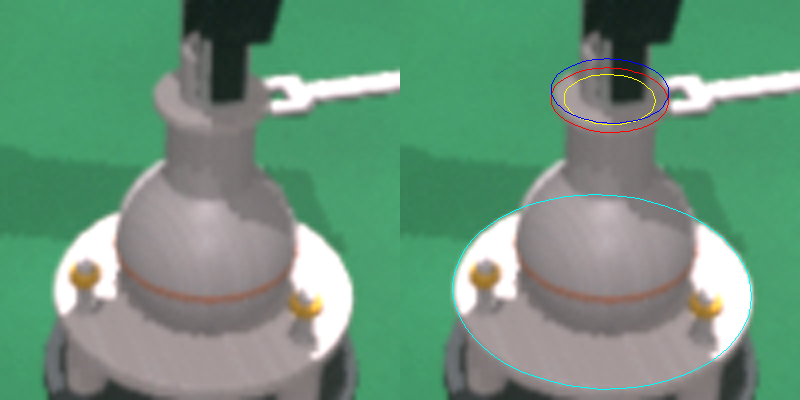

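Ring at 60 mm (the overlay fits and the nuts stand proud), flask upright, lid flat and centred. Handing in.

```bash
python3 -c "
from cell import ctrl,telemetry
print(ctrl.finish_job()); s=telemetry.state();print(s['t'],s['eef_pos'],s['contact_force'],s['width'])"
```

```text
the job is handed in; nothing more can be done
None
the job is handed in; nothing more can be done
```

I seated the steel flask upright in the ring and let it go. Then I set the lid boss-up on its mouth and pressed everything down to the stops. I handed the job in at about 21 s, with the hand still gripping the boss and pushing. No verdict was reported.

**Last checks**
- **Push:** it held steady at about 16 N, where about 13 N is needed. Extra commanded travel no longer moved the ring fully, so it was on the stops.
- **Ring:** the side view fits it at 60 mm, within a millimetre or so.
- **Flask and lid:** the flask looks upright, and the lid lies flat with its outline about 1 mm off the neck's centre.
- **Bystanders:** the arm never went near the spanner, flap disc or ferrule, but I did not measure their positions again at the end.

**What disagreed**
- The two cameras differed by 2–3 mm in y for the ring and the mouth, so I used values in between.
- Automatic fits of the lid's y position scattered by several mm, so I judged it on zoomed overlays and from the gripper position.
- The top view was blocked by the arm during the lid work.
- The finger opening on the boss read about 28 mm instead of 30 mm, but the lid held firm and level.
- A sideways force of about 3–4 N remained during the final push.

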